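Pump the bench lubricator until its indicator pin is out

TASK

Oil the skiving machine before the shift: press the black palm plunger of the bench oil pump all the way down and let it spring back up, stroke after stroke, until the indicator pin on the distributor block beside it stands fully out. Stop then, with not one stroke more, and leave the plunger up. Do not touch the pin itself, and leave everything else on the bench where it stands.

Things in the scene. Friction and masses are not known exactly. Their poses are not given: they have to be found in the camera images.
- lubricator: the oil pump set, fixed to the bench: a grey plate 160 (x) by 250 mm (y), 8 mm thick, with the pump body (56 mm square), the plunger on it and a round oil reservoir at +y, the distributor block (50 by 76 mm, 62 mm tall) and its pin at -y. Origin on the bench; in its frame the plunger's axis is at x -20, y 55 mm, the pin's at x -20, y -65 mm. Nothing on it is higher than the plunger when up
- plunger_top (a point): the middle of the top of the plunger's palm knob, a slightly domed black plastic mushroom 48 mm across on a 12 mm steel rod; 132 mm above the bench when the plunger is up, 112 mm when it is fully down. It moves with the plunger
- plunger (a joint): how far the palm plunger is pressed straight down, in m: 0 = up, 0.020 = fully down on its stop. Its spring needs 5 N to start and 9 N at the bottom; driving the pin adds 2 N and oil drag 40 N per m/s, so some 13 N reach the bottom at 0.05 m/s. Released, it springs back up by itself within half a second
- pin_top (a point): the middle of the top of the indicator pin: steel, 18 mm head on a 12 mm stem, upright in a hexagon nut in the middle of the distributor block. The head's top is 82 mm above the bench when the pin is in, 122 mm when fully out. A thicker collar (16 mm across, 4 mm tall) at the foot of the stem comes clear of the nut only when the pin is fully out
- indicator_pin (a joint): how far the pin stands out, in m: 0 = in, 0.040 = fully out. It starts between 0.0005 and 0.0175. The first full stroke of the plunger (all the way down, all the way up) drives it out by 2 to 11 mm, each later one by 8 mm; it moves on the down stroke and stays put on the return; a short stroke gives less. The last stroke leaves it 39 to 40 mm out
- thread_spool: wooden spool wound with grey thread, upright, 52 mm across and 65 mm tall; origin at the centre of its foot
- tack_tin: flat round metal tin with a lid, 70 mm across and 32 mm tall; origin at the centre of its underside
- oiler: small conical steel oil can with a thin bent brass spout, 66 mm across, 68 mm tall to the shoulder and 121 mm to the spout's end; origin at the centre of its underside
- glue_jar: brown glass jar with a black lid, 66 mm across and 85 mm tall; origin at the centre of its underside
- shoe_last: wooden shoe last standing on its sole, 280 mm long (toe to its +x), 95 mm wide, 105 mm tall; origin under its middle
- hammer: shoemaker's hammer lying flat, 270 mm long (head to its +x), 35 mm tall; origin under its middle
- shoe_brush: wooden shoe brush lying on its bristles, 155 mm long (x), 50 mm wide, 42 mm tall; origin under its middle

How it is judged (in metres and radians):
On the way, in this order (a step that is already met when the one before it is completed fails the run):
1. the plunger has been pressed down (value of joint plunger above 0.015 m), for 0.02 s.
2. the plunger has sprung back up (value of joint plunger below 0.003 m), for 0.02 s.
3. the indicator pin stands fully out (value of joint indicator_pin above 0.037 m), for 0.1 s.
At the end, for the whole second after the job is handed in: The pin is fully out (at least 37 of its 40 mm), the plunger is up again (pressed less than 3 mm), and each loose thing on the bench is within 20 mm of where it stood (value of joint indicator_pin above 0.037 m and value of joint plunger below 0.003 m and distance of each of thread_spool, tack_tin, oiler, glue_jar, shoe_last, hammer, shoe_brush from where it was at the start of the episode below 0.02 m); the robot touches nothing.
It fails at once if the plunger is pressed down again after the pin is fully out (value of joint indicator_pin above 0.0385 m and value of joint plunger between 0.005 and 0.012 m and velocity of joint plunger above 0.01 m/s).
It fails at once if the robot touches the indicator pin (contact force between the arm and indicator_pin above 0.5 N).
It fails at once if a loose thing on the bench is lifted or shoved out of its place (distance of any of thread_spool, tack_tin, oiler, glue_jar, shoe_last, hammer, shoe_brush from where it was at the start of the episode above 0.03 m or height (world z) of any of thread_spool, tack_tin, oiler, glue_jar, shoe_last, hammer, shoe_brush above 0.015 m).
It also fails if it takes over 48 s, if anything falls off the work surface, if the arm or the gripper's body presses on something with over 40 N, if the wrist force passes 120 N, or if a joint passes its speed limit or range.

ROBOT

A 6-joint arm with a two-finger parallel gripper is mounted at the origin on the work surface. World frame = base frame: x ahead of the robot, y to its left, z up, the work surface at z = 0. Lengths are in mm, angles in rad, forces in N, time in s.
With the tool pointing down it reaches from about 275 to 1000 mm from the base axis. Payload 8.4 kg.
Tool frame: the origin (TCP) lies on the centre line of the jaws, within the pads' length; the fingertips stand 17 mm ahead of it and the grasp point (between the pads) lies 2 mm behind it; z points along the fingers, y is the line along which they close (so a half turn about z gives the same grasp; the last joint's range is limited). The gripper opens to 85 mm and grips with 20 to 120 N. Pads are 22 mm wide; open, the fingers measure 114 mm over their backs; the gripper's body (76 mm by 85 mm) begins 54 mm behind the grasp point. The pads swing forward as they close: fully open they stand 13 mm farther back than shut.
Start: joints at [-0.002, 0.353, 1.633, -0, 1.155, -0.002], TCP at [625.002, -0, 248.281] pointing down, gripper open.
Joint ranges: [-2.63, 2.63], [-0.92, 2.1], [0.06, 2.66], [-1.3, 4.44], [0, 2.69], [-3.02, 3.02]. Speed limits (rad/s): [2.22, 2.22, 2.79, 3.14, 3.14, 3.14].

INTERFACE

Orientations are given as [roll, pitch, yaw] about the fixed x, y, z axes, in that order (R = Rz(yaw) Ry(pitch) Rx(roll)).
In Python, from rig import r, eyes gives the robot as it stands. The module is installed in compiled form; this text tells all that it offers.
- The arm moves only by the shell command python3 -m inch 'ROWS' [FORCE]. ROWS is JSON, a list of rows, each a list of 7 numbers: the shift along the tool's x, y, z in m, then the turn, a rotation vector about the tool's x, y, z in degrees, then the closure, from -1 (fully open) to 1 (shut). In form: [[x, y, z, rx, ry, rz, gripper], ...]. A call has 1 to 8 rows; each row shifts and turns the commanded pose from where the row before left it, along the tool's axes as they then stand; what a row does not reach is not made up. A row lasts 1/10 s, in which the tool goes at most 50 mm and 8.59 degrees, less where a joint would pass 70% of its speed; a pose out of reach is approached as far as the arm can. A call with a gripper value outside its range is refused whole. The fingers move at their own pace and stop on an object; FORCE is the grip in N (left out, the last holds). Time passes only in rows, so rows that do not move let the fingers close. It gives the time, the measured TCP pose, the force, the opening and the grip force at its end, in the units of the state.
- r.sense(): the state, without advancing time (a new reading comes with each control period).
- eyes.grab_frame(name): name is "scene" or "side" or "wrist"; returns a dict with "img" (384x512x3 uint8, blue, green, red), "fx", "fy", "cx", "cy" (pixels), "R" (3x3) and "t" (3): a world point X has camera coordinates R X + t; the wrist camera has in their place "hand_eye" (4x4, takes a point from camera to tool coordinates, whose origin is the TCP and whose axes are the flange's). Camera axes: x right, y down, z forward; pixel columns grow to the right and rows downward; lengths in mm; the calibration is good to about 2 mm. A picture is of the moment at which its call begins: read the wrist's pose just before it. There is no depth.
- r.sign_off(): hands the job in; it is judged then, once.
The state is a dict: "clock": time; "qpos": joint angles; "qvel": joint speeds; "joint_efforts": joint torques, N m; "eef_pos": TCP position; "tcp_rot": TCP orientation; "contact_force": force on the tool from outside, world axes, zero at the start; "wrist_torque": the same for the moment, N m; "opening": opening from 0.0 (shut) to 1.0 (fully open); "grasp_force": force on a finger pad.
Only numpy, scipy, OpenCV 4.12 (cv2) and the standard library are available. Lean on these libraries where they do the work, as an engineer would, in place of code of your own. Each camera call takes 0.05 s, during which the arm holds its last target. There are 200 camera calls.

## Working session

There is one attempt and no reset: what is moved stays moved. The work goes in short steps, Python scripts to look and compute and a shell command to move; the robot and the scene stay as the last step left them, time stands still between calls to the robot, and variables do not carry over. Pictures are saved under pics/ and viewed, at most 10 in all, crops included, and the job is handed in when it is done.

```bash
mkdir -p pics; python3 - <<'E'
from rig import r, eyes
import cv2, pickle, numpy as np
s=r.sense(); print(s)
F={}
for n in("scene","side"):
    f=eyes.grab_frame(n);F[n]=f;cv2.imwrite(f"pics/{n}0.png",f["img"]);print(n,f["fx"],f["cx"],f["cy"],(-f["R"].T@f["t"]).round(),f["R"][2].round(2))
pickle.dump(F,open("F0.pkl","wb"))
cv2.imwrite("pics/both0.png",cv2.resize(np.vstack([F["scene"]["img"],F["side"]["img"]]),(400,600))) 
E
```

```text
{'clock': 0.0, 'qpos': array([-2.40476375e-03,  3.53634741e-01,  1.63416603e+00,  2.94673274e-05,
        1.15521492e+00, -2.40751157e-03]), 'qvel': array([ 0.00044609,  0.00073295, -0.00019179,  0.00024888, -0.00168728,
       -0.00011879]), 'joint_efforts': array([-2.03471049e-03, -6.05236173e+01, -3.42063046e+01, -2.62302356e-04,
        9.48130677e-03,  3.61521288e-06]), 'eef_pos': array([6.24524742e+02, 6.94759259e-03, 2.47556402e+02]), 'tcp_rot': array([-3.14016969e+00, -3.03680468e-05,  1.57078714e+00]), 'contact_force': array([ 0.08567572,  0.52416955, -1.01675419]), 'wrist_torque': array([-0.02398591, -0.03704308, -0.04389867]), 'grasp_force': 0.0, 'opening': 1.0007432085626748}
scene 497.0841828512631 253.79644956904494 194.11669950750834 [1530. -107. 1103.] [-0.69  0.04 -0.72]
side 363.76628761222634 253.79207886968697 195.18991548369357 [525. 711. 796.] [ 0.02 -0.72 -0.69]
```

View pics/scene0.png

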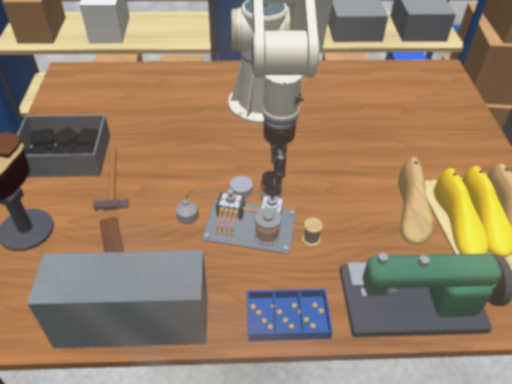

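View pics/side0.png

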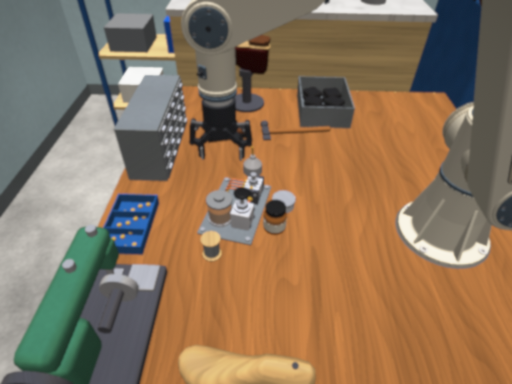

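The scene view shows the pump plate around (250,222), with the pump body near (270,203) and the distributor near (230,205). In the side view the plunger knob is near (242,194) and the distributor near (255,180). I'll enlarge both.

```bash
python3 - <<'E'
import cv2, pickle, numpy as np
F=pickle.load(open("F0.pkl","rb"))
a=F["scene"]["img"][155:255,170:335];b=F["side"]["img"][145:265,190:310]
z=lambda i:cv2.resize(i,(395,int(i.shape[0]*395/i.shape[1])),interpolation=cv2.INTER_CUBIC)
a=z(a);b=z(b);h=max(a.shape[0],b.shape[0])
p=lambda i:np.vstack([i,np.zeros((h-i.shape[0],i.shape[1],3),np.uint8)])
cv2.imwrite("pics/zoom0.png",np.hstack([p(a),p(b)]))
E
```

```text
(no output)
```

View pics/zoom0.png

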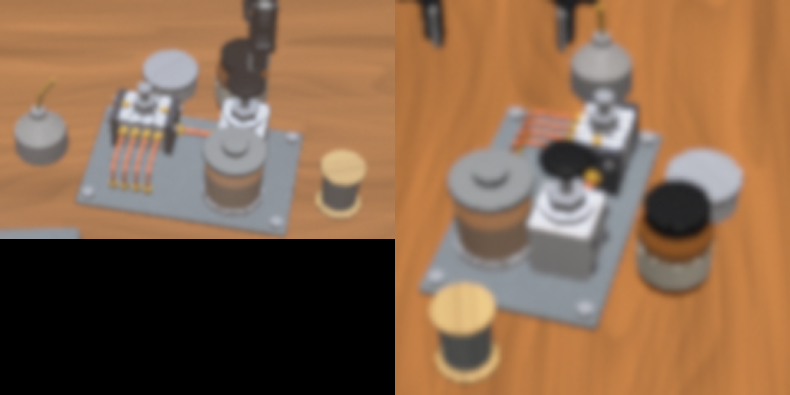

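The zooms show the black knob at scene ≈(272,190) and side ≈(242.6,193.6). The pin head is at scene ≈(230.6,192.6) and side ≈(253.5,175.4), and the plate corners are clear. Next I cast rays.

```bash
cat > h.py <<'E'
import numpy as np, cv2
def ray(f,u,v):
    K=np.array([[f["fx"],0,f["cx"]],[0,f["fy"],f["cy"]],[0,0,1]])
    return -f["R"].T@f["t"], f["R"].T@np.linalg.solve(K,[u,v,1])
def plane(f,u,v,z):
    c,d=ray(f,u,v); return c+d*(z-c[2])/d[2]
def tri(f,p,g,q):
    c,d=ray(f,*p);e,k=ray(g,*q)
    s=np.linalg.lstsq(np.c_[d,-k],e-c,rcond=None)[0];a=c+d*s[0];b=e+k*s[1]
    return (a+b)/2,np.linalg.norm(a-b)
def proj(f,X):
    p=f["R"]@np.asarray(X,float)+f["t"]; return f["fx"]*p[0]/p[2]+f["cx"],f["fy"]*p[1]/p[2]+f["cy"]
E
python3 - <<'E'
import pickle; from h import *
F=pickle.load(open("F0.pkl","rb"));S,D=F["scene"],F["side"]
zs=lambda u,v:(170+u/2.394,155+v/2.394)
zd=lambda u,v:(190+(u-395)/3.292,145+v/3.292)
# side dark knob mask
m=(D["img"].max(2)<60).astype(np.uint8);m[:, :225]=0;m[:,262:]=0;m[:180]=0;m[212:]=0
n,l,st,ce=cv2.connectedComponentsWithStats(m);print(st[1:],ce[1:])
for c in [(510,107),(660,132),(597,327),(420,290)]: print("side corner",plane(D,*zd(*c),8).round())
for c in [(108,103),(300,132),(285,233),(77,203)]: print("scene corner",plane(S,*zs(*c),8).round())
print("knob tri",tri(S,zs(245,83),D,zd(570,158)), "side z130",plane(D,*zd(570,158),130).round())
print("pin tri",tri(S,zs(145,90),D,zd(604,98)))
E
```

```text
[[235 189  18  10 135]
 [253 196   5   7  24]] [[242.62222222 193.19259259]
 [255.29166667 199.16666667]]
side corner [ 646. -197.    8.]
side corner [ 495. -167.    8.]
side corner [547.  79.   8.]
side corner [700.  46.   8.]
scene corner [ 494. -163.    8.]
scene corner [549.  75.   8.]
scene corner [704.  43.   8.]
scene corner [ 654. -197.    8.]
knob tri (array([573.73821803,  -0.66228423, 123.87304975]), np.float64(3.160781179074988)) side z130 [572.   4. 130.]
pin tri (array([ 549.9303051 , -116.24541879,   90.81595578]), np.float64(3.521220222574396))
```

The plate's yaw is about -12°. The knob is near (573,2) and the pin near (550,-116). The knob–pin distance comes to 118 mm against 120 expected, but the triangulated knob height is rough. I'll check with the wrist camera before moving.

```bash
cat >> h.py <<'E'
from scipy.spatial.transform import Rotation as Ro
def wcam(f,s):
    T=np.eye(4);T[:3,:3]=Ro.from_euler("xyz",s["tcp_rot"]).as_matrix();T[:3,3]=s["eef_pos"]
    C=np.linalg.inv(T@f["hand_eye"]); return dict(f,R=C[:3,:3],t=C[:3,3])
E
python3 - <<'E'
from rig import r,eyes; from h import *; import pickle
s=r.sense();f=eyes.grab_frame("wrist");w=wcam(f,s);pickle.dump(w,open("W0.pkl","wb"))
cv2.imwrite("pics/wrist0.png",f["img"]);print(f["hand_eye"].round(3),(-w["R"].T@w["t"]).round(), [np.round(x) for x in (proj(w,[573,2,130]),proj(w,[550,-116,90]))])
E
```

```text
[[   0.      -0.952   -0.307   80.109]
 [   1.       0.      -0.      -0.551]
 [   0.      -0.307    0.952 -126.58 ]
 [   0.       0.       0.       1.   ]] [624.  80. 374.] [array([204., 194.]), array([197., 275.])]
```

View pics/wrist0.png

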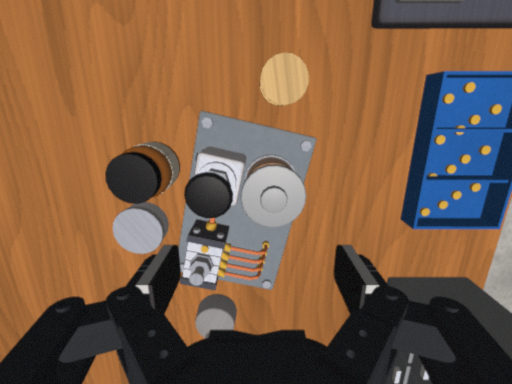

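The wrist view shows the knob disc at ≈(208,194), against a predicted (204,194), and the pin head at ≈(200,268). The glue jar at (135,178) is well clear.

```bash
python3 - <<'E'
from h import *; import pickle
w=pickle.load(open("W0.pkl","rb"));F=pickle.load(open("F0.pkl","rb"));D=F["side"];S=F["scene"]
m=(w["img"].max(2)<60).astype(np.uint8);m[:,:182]=0;m[:,236:]=0;m[:168]=0;m[222:]=0
n,l,st,ce=cv2.connectedComponentsWithStats(m);i=1+st[1:,4].argmax();print(st[i],ce[i])
c=max(cv2.findContours((l==i).astype(np.uint8),0,1)[0],key=len);(u,v),rad=cv2.minEnclosingCircle(c)
print(u,v,rad,plane(w,u,v,127),plane(w,u,v+rad,127)-plane(w,u,v-rad,127),proj(w,[573,2,8]))
print(tri(w,(u,v),D,(242.6,193.2)),tri(w,(u,v),S,(272.3,190)))
print(tri(w,(200,268),D,(253.5,174.8)),tri(w,(200,268),S,(230.6,192.6)))
E
```

```text
[ 185  173   47   45 1253] [206.56903432 197.62250599]
208.0778045654297 195.31689453125 23.96327018737793 [ 5.76597390e+02 -1.70344556e-01  1.27000000e+02] [ -2.73225861 -48.95477774   0.        ] (np.float64(220.32553627142275), np.float64(167.41789014426146))
(array([575.06393289,  -1.74780198, 123.22611991]), np.float64(1.6864361161644161)) (array([ 5.76337297e+02, -5.75230690e-01,  1.23893308e+02]), np.float64(1.2951709292578468))
(array([ 552.34459761, -102.80539687,   99.87213275]), np.float64(9.95241088135826)) (array([ 550.41873993, -112.85097031,   84.79673491]), np.float64(7.715148222511508))
```

The knob is at (576,0), and its measured diameter of 49 mm matches 48. Next I close the gripper, go above the knob and stop with the tips about 25 mm over it.

```bash
python3 -m inch '[[0,-0.025,0,0,0,0,1],[0,-0.0235,0.01,0,0,0,1],[0,0,0.02,0,0,0,1],[0,0,0.02,0,0,0,1],[0,0,0.02,0,0,0,1],[0,0,0,0,0,0,1],[0,0,0,0,0,0,1]]' 40; python3 - <<'E'
from rig import r,eyes; from h import *
s=r.sense();print(s["eef_pos"],s["opening"],s["contact_force"]);
S=eyes.grab_frame("side")["img"];C=eyes.grab_frame("scene")["img"]
z=lambda i:cv2.resize(i,(395,395),interpolation=cv2.INTER_CUBIC)
cv2.imwrite("pics/z1.png",np.hstack([z(C[130:250,190:310]),z(S[120:240,180:300])]))
E
```

```text
clock: 0.85
eef_pos: [576.4, 0.0, 178.3]
tcp_rot: [-3.141, -0.0, 1.571]
contact_force: [0.4, -0.1, 0.2]
opening: 0.001
grasp_force: 0.0
[5.76372664e+02 4.77422345e-04 1.78314803e+02] 0.0013869717079659611 [ 0.40428894 -0.06739541  0.21094685]
```

View pics/z1.png

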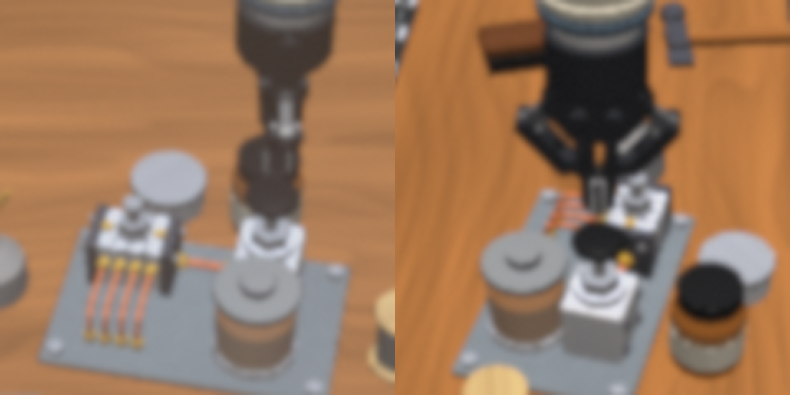

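The closed fingers sit centred over the knob in both views, and the pin head is unobstructed in the scene view at ≈(230,192). I'll descend to the expected contact height, TCP z about 149.

```bash
python3 -m inch '[[0,0,0.01,0,0,0,1],[0,0,0.01,0,0,0,1],[0,0,0.004,0,0,0,1],[0,0,0,0,0,0,1]]'; cat > pin.py <<'E'
# pin height from scene/side: best bright-head template shift versus saved reference
from rig import r,eyes; from h import *; import os,pickle,sys
s=r.sense();print("tcp",s["eef_pos"].round(1),"F",s["contact_force"].round(1),"t",round(s["clock"],2))
C={n:eyes.grab_frame(n) for n in("scene","side")}
if not os.path.exists("ref.pkl"): pickle.dump(C,open("ref.pkl","wb"))
R=pickle.load(open("ref.pkl","rb"));out=[]
X0=np.array([551,-115,85.])
for n,c in(("scene",(230.5,192.5)),("side",(253.5,174.8))):
    up=lambda i:cv2.resize(i,None,fx=4,fy=4,interpolation=cv2.INTER_CUBIC)
    x,y=int(c[0]),int(c[1])
    T=up(R[n]["img"][y-4:y+2,x-5:x+6]);I=up(C[n]["img"][y-20:y+5,x-9:x+10])
    _,q,_,p=cv2.minMaxLoc(cv2.matchTemplate(I,T,cv2.TM_CCOEFF_NORMED))
    dv=16-p[1]/4; pp=np.array(proj(R[n],X0))-np.array(proj(R[n],X0+[0,0,40]))
    out.append(f"{n}: up {dv:.2f}px du {p[0]/4-4:.2f} = {dv/pp[1]*40:.1f} mm (score {q:.2f})")
print(*out,sep="\n")
z=lambda i:cv2.resize(i,(395,395),interpolation=cv2.INTER_CUBIC)
cv2.imwrite(f"pics/pin_{s['clock']:.2f}.png",np.hstack([z(C["scene"]["img"][160:220,200:260]),z(C["side"]["img"][145:205,225:285])]))
E
python3 pin.py
```

```text
clock: 1.35
eef_pos: [575.8, -0.0, 153.3]
tcp_rot: [-3.14, -0.0, 1.571]
contact_force: [-0.6, 0.4, 0.8]
opening: -0.002
grasp_force: 0.0
tcp [575.8  -0.  153.3] F [-0.6  0.4  0.8] t 1.35
scene: up 0.00px du 0.00 = 0.0 mm (score 1.00)
side: up 0.00px du 0.00 = 0.0 mm (score 0.99)
```

```bash
python3 -m inch '[[0,0,0.005,0,0,0,1],[0,0,0.005,0,0,0,1],[0,0,0.005,0,0,0,1],[0,0,0.005,0,0,0,1],[0,0,0.0045,0,0,0,1],[0,0,0,0,0,0,1]]'
```

```text
clock: 2.05
eef_pos: [577.1, 0.0, 130.2]
tcp_rot: [3.14, 0.0, 1.571]
contact_force: [-1.8, 0.5, 9.2]
opening: 0.0
grasp_force: 4.4
```

```bash
python3 -m inch '[[0,0,0.0015,0,0,0,1],[0,0,0,0,0,0,1]]'; python3 -m inch '[[0,0,0.001,0,0,0,1],[0,0,0,0,0,0,1]]'
```

```text
clock: 2.25
eef_pos: [577.2, 0.0, 129.1]
tcp_rot: [3.14, -0.0, 1.571]
contact_force: [-2.4, -0.2, 9.7]
opening: -0.001
grasp_force: 4.8
clock: 2.45
eef_pos: [577.2, 0.0, 129.0]
tcp_rot: [3.14, 0.0, 1.571]
contact_force: [-4.3, -0.4, 18.6]
opening: -0.001
grasp_force: 9.1
```

The plunger is on its stop: TCP z is 129.0 and the force has jumped to 19 N. I'll release it.

```bash
python3 -m inch '[[0,0,-0.01,0,0,0,1],[0,0,-0.01,0,0,0,1],[0,0,-0.007,0,0,0,1],[0,0,0,0,0,0,1],[0,0,0,0,0,0,1],[0,0,0,0,0,0,1]]'; python3 pin.py
```

```text
clock: 3.05
eef_pos: [576.1, -0.0, 153.7]
tcp_rot: [-3.141, -0.0, 1.571]
contact_force: [0.4, -1.1, 0.3]
opening: 0.001
grasp_force: 0.0
tcp [576.1  -0.  153.7] F [ 0.4 -1.1  0.3] t 3.05
scene: up 1.25px du -0.75 = 5.0 mm (score 0.77)
side: up 0.25px du 0.25 = 1.0 mm (score 0.98)
```

```bash
ls pics
```

```text
both0.png
pin_1.35.png
pin_3.05.png
scene0.png
side0.png
wrist0.png
z1.png
zoom0.png
```

```bash
python3 -c "
import cv2,numpy as np
a=np.vstack([cv2.imread('pics/pin_1.35.png'),cv2.imread('pics/pin_3.05.png')]);cv2.imwrite('pics/cmp1.png',cv2.resize(a,(600,600)))"
```

```text
(no output)
```

View pics/cmp1.png

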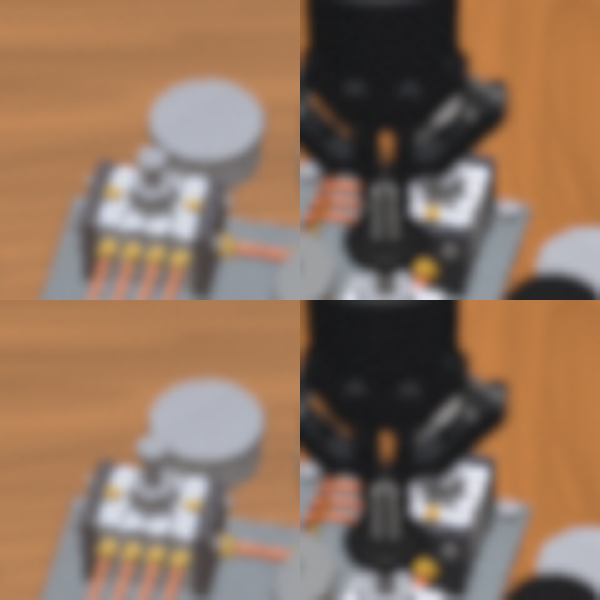

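The left (scene) panels show the head rising from (152,157) to (152,145) at 5 px per pixel, about 2.4 px or roughly 9 mm. It's now in front of the tin, which is the same grey. In the right (side) panels the gripper hides the pin. The wrist camera should measure better from an offset pose, so I'll work out which one.

```bash
python3 - <<'E'
from h import *; import pickle
w=pickle.load(open("W0.pkl","rb"));print(w["fx"],w["fy"])
c0=-w["R"].T@w["t"]
for d in([0,0,0],[15,0,0],[0,-40,0],[15,-50,0],[35,-40,-20]):
    q=dict(w,t=-w["R"]@(c0+d));print(d,[np.round(proj(q,[551,-117,z]),0) for z in(62,82,90,106,122)],np.round(proj(q,[576,0,132])))
E
```

```text
267.83861191438785 267.83861191438785
[0, 0, 0] [array([202., 263.]), array([199., 272.]), array([198., 276.]), array([195., 284.]), array([192., 293.])] [207. 197.]
[15, 0, 0] [array([191., 263.]), array([187., 272.]), array([186., 276.]), array([182., 284.]), array([179., 293.])] [191. 197.]
[0, -40, 0] [array([200., 236.]), array([197., 244.]), array([196., 247.]), array([193., 254.]), array([189., 262.])] [204. 155.]
[15, -50, 0] [array([188., 229.]), array([184., 236.]), array([182., 240.]), array([178., 246.]), array([174., 254.])] [187. 144.]
[35, -40, -20] [array([168., 244.]), array([163., 252.]), array([160., 256.]), array([155., 264.]), array([150., 273.])] [158. 159.]
```

```bash
python3 -m inch '[[0,0,-0.03,0,0,0,1],[-0.013,0.023,-0.024,0,0,0,1],[-0.013,0.023,-0.02,0,0,0,1],[-0.014,0.023,0,0,0,0,1],[0,0,0,0,0,0,1],[0,0,0,0,0,0,1]]'
cat > look.py <<'E'
from rig import r,eyes; from h import *; import pickle
s=r.sense();f=eyes.grab_frame("wrist");w=wcam(f,s);t=f"{s['clock']:.1f}";pickle.dump(w,open(f"W{t}.pkl","wb"))
print("t",t,"tcp",s["eef_pos"].round(1))
u,v=np.int32(proj(w,[551,-117,90]));print("crop origin",u-35,v-35,"scale 8; z62..122:",[np.round((np.array(proj(w,[551,-117,z]))-[u-35,v-35])*8) for z in(62,82,90,98,106,114,122)])
cv2.imwrite(f"pics/w{t}.png",cv2.resize(f["img"][v-35:v+35,u-35:u+35],None,fx=8,fy=8,interpolation=cv2.INTER_CUBIC))
E
python3 look.py; mv pics/w*.png pics/pinA.png 2>/dev/null; ls pics
```

```text
clock: 3.75
eef_pos: [645.0, -40.1, 227.4]
tcp_rot: [-3.14, -0.0, 1.57]
contact_force: [-0.5, 0.1, -0.0]
opening: -0.003
grasp_force: 0.0
t 3.8 tcp [645.  -40.1 227.4]
crop origin 138 221 scale 8; z62..122: [array([339., 184.]), array([301., 251.]), array([284., 280.]), array([267., 311.]), array([248., 343.]), array([229., 377.]), array([208., 414.])]
both0.png
cmp1.png
pin_1.35.png
pin_3.05.png
scene0.png
side0.png
w3.8.png
wrist0.png
z1.png
zoom0.png
```

View pics/w3.8.png

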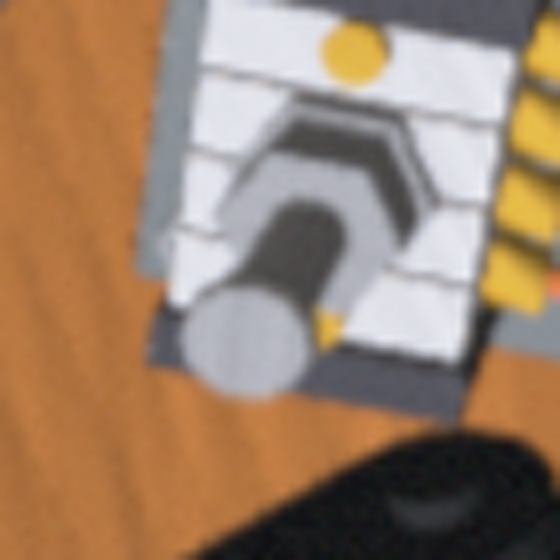

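The wrist crop shows the head centre at (246,338), with the hexagon nut and stem clear and no collar. The line predicts (248,343) for z = 106, so the pin stands about 23.5 mm out. That fits the allowed 7.5/15.5/23.5/31.5 series and leaves two more strokes. I'll go back and make the second one.

```bash
python3 -m inch '[[0.014,-0.023,0,0,0,0,1],[0.013,-0.023,0.02,0,0,0,1],[0.013,-0.023,0.024,0,0,0,1],[0,0,0.015,0,0,0,1],[0,0,0.015,0,0,0,1],[0,0,0,0,0,0,1]]'; python3 -m inch '[[0,0,0.005,0,0,0,1],[0,0,0.005,0,0,0,1],[0,0,0.005,0,0,0,1],[0,0,0.005,0,0,0,1],[0,0,0.005,0,0,0,1],[0,0,0.002,0,0,0,1],[0,0,0,0,0,0,1],[0,0,0,0,0,0,1]]'
```

```text
clock: 4.4
eef_pos: [575.0, 0.3, 152.3]
tcp_rot: [-3.138, -0.0, 1.571]
contact_force: [-0.7, -0.3, -1.4]
opening: -0.001
grasp_force: 0.0
clock: 5.2
eef_pos: [577.3, -0.0, 129.0]
tcp_rot: [3.14, -0.0, 1.57]
contact_force: [-4.3, 1.4, 14.3]
opening: -0.0
grasp_force: 6.9
```

```bash
python3 -m inch '[[0,0,0.001,0,0,0,1],[0,0,0,0,0,0,1]]'; python3 -m inch '[[0,0,-0.01,0,0,0,1],[0,0,-0.01,0,0,0,1],[0,0,-0.008,0,0,0,1],[0,0,0,0,0,0,1],[0,0,0,0,0,0,1]]';  python3 -m inch '[[0,0,-0.03,0,0,0,1],[-0.013,0.023,-0.024,0,0,0,1],[-0.013,0.023,-0.02,0,0,0,1],[-0.014,0.023,0,0,0,0,1],[0,0,0,0,0,0,1],[0,0,0,0,0,0,1]]'; python3 look.py
```

```text
clock: 5.4
eef_pos: [577.4, -0.0, 128.9]
tcp_rot: [3.14, -0.0, 1.57]
contact_force: [-8.7, 1.6, 23.3]
opening: 0.003
grasp_force: 11.8
clock: 5.9
eef_pos: [576.5, -0.1, 154.3]
tcp_rot: [3.141, 0.0, 1.571]
contact_force: [-0.9, -0.0, 0.4]
opening: -0.002
grasp_force: 0.0
clock: 6.5
eef_pos: [644.9, -40.2, 227.0]
tcp_rot: [-3.139, -0.0, 1.57]
contact_force: [0.4, -0.1, 0.6]
opening: 0.002
grasp_force: 0.0
t 6.5 tcp [644.9 -40.2 227. ]
crop origin 138 221 scale 8; z62..122: [array([340., 184.]), array([302., 251.]), array([285., 281.]), array([267., 312.]), array([249., 344.]), array([230., 378.]), array([209., 415.])]
```

View pics/w6.5.png

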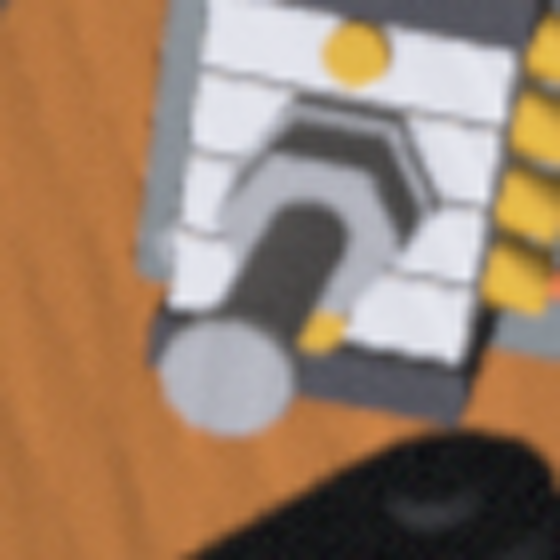

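The head is now at (227,377), which gives z ≈ 114, so the pin is about 31.5 mm out, up 8 mm as expected. No collar shows. One more stroke remains.

```bash
python3 -m inch '[[0.014,-0.023,0,0,0,0,1],[0.013,-0.023,0.02,0,0,0,1],[0.013,-0.023,0.024,0,0,0,1],[0,0,0.015,0,0,0,1],[0,0,0.015,0,0,0,1],[0,0,0,0,0,0,1]]'; python3 -m inch '[[0,0,0.005,0,0,0,1],[0,0,0.005,0,0,0,1],[0,0,0.005,0,0,0,1],[0,0,0.005,0,0,0,1],[0,0,0.005,0,0,0,1],[0,0,0.003,0,0,0,1],[0,0,0,0,0,0,1],[0,0,0,0,0,0,1]]'
```

```text
clock: 7.15
eef_pos: [575.0, 0.3, 152.3]
tcp_rot: [-3.138, -0.0, 1.571]
contact_force: [-0.4, 0.2, 1.1]
opening: 0.004
grasp_force: 0.0
clock: 7.95
eef_pos: [577.4, -0.1, 128.9]
tcp_rot: [3.14, -0.0, 1.57]
contact_force: [-8.5, 0.6, 24.2]
opening: 0.002
grasp_force: 11.9
```

On the stop again at z 128.9 and 24 N. I'll release, retreat and check.

```bash
python3 -m inch '[[0,0,-0.01,0,0,0,1],[0,0,-0.01,0,0,0,1],[0,0,-0.008,0,0,0,1],[0,0,-0.03,0,0,0,1],[-0.013,0.023,-0.024,0,0,0,1],[-0.013,0.023,-0.02,0,0,0,1],[-0.014,0.023,0,0,0,0,1],[0,0,0,0,0,0,1]]';  python3 -m inch '[[0,0,0,0,0,0,1],[0,0,0,0,0,0,1],[0,0,0,0,0,0,1]]'; python3 look.py
```

```text
clock: 8.75
eef_pos: [648.3, -41.6, 229.3]
tcp_rot: [3.138, 0.001, 1.57]
contact_force: [0.6, 0.1, -0.3]
opening: 0.0
grasp_force: 0.0
clock: 9.05
eef_pos: [644.6, -39.5, 227.9]
tcp_rot: [-3.14, -0.0, 1.571]
contact_force: [0.4, -0.4, 0.6]
opening: -0.003
grasp_force: 0.0
t 9.1 tcp [644.6 -39.5 227.9]
crop origin 138 221 scale 8; z62..122: [array([341., 185.]), array([304., 252.]), array([287., 281.]), array([270., 312.]), array([252., 344.]), array([232., 378.]), array([212., 414.])]
```

View pics/w9.1.png

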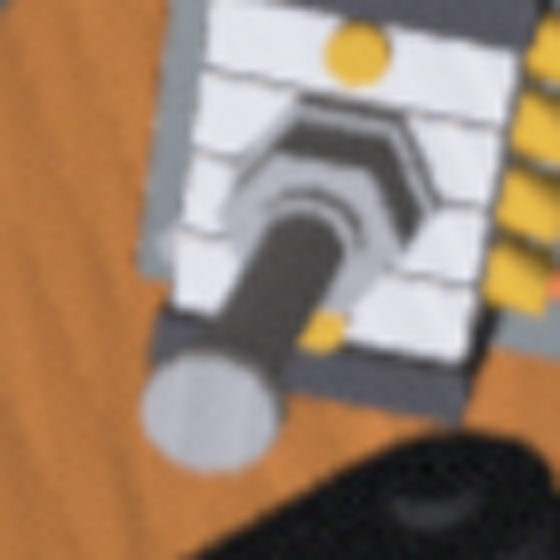

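The head is at (211,411), which gives z ≈ 121.5. The collar shows clear of the nut at (315,210), so the pin is fully out. The plunger was released and the arm is clear, so I'm handing in.

```bash
python3 -c "
from rig import r
print(r.sign_off())"
```

```text
the job is handed in; nothing more can be done
None
```

I gave three full strokes and handed the job in; the last wrist picture shows the pin fully out (about 39.5 mm, collar clear of the nut), I released the plunger and moved the arm clear, and no verdict came back.

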